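Hold the stand housing against the sprung stop for fastening

TASK

Set the black stand housing upright and square on top of the wooden case in the screwing jig, with its low back block towards the sprung metal stop plate, then slide it back along the case and press the middle of the stop plate with that back block until the plate has given about half of its travel, its front face level with the tips of the two gauge fingers above it. Do not drive the plate to its end, and leave the jar and the tape roll where they are. Finish while still holding the housing pressed there steadily, so that a colleague can screw it down: do not let go.

Things in the scene. Friction and masses are not known exactly. Their poses are not given: they have to be found in the camera images.
- jig: Screwing jig fixed to the bench, place and angle vary: plywood board 215x156x10 mm, two low cheeks (tops 30 mm up), upright back plate 130 mm wide, 114 mm high, front face at x=+90 mm. Origin on the bench under the middle of the case's place; x points from the open front to the back plate (pressing direction), y left, z up.
- stop (a joint): Travel of the sprung stop plate along the jig's +x axis, m: 0 = fully forward (no load), 0.024 = end of travel. A spring returns it, 800 N/m with no preload, so 0.012 (half) takes 9.6 N.
- gauge_tips (a point): Midway between the tips of two small fixed steel gauge fingers (8 mm wide, 4 mm thick) that reach forward from the top of the back plate just above the stop plate, 42 mm to either side. In the jig's frame at x=+67 mm, z=116 mm: level with the stop plate's face at half travel.
- stop_face (a point): Centre of the front face of the aluminium stop plate (100 mm wide, 36 mm high, 10 mm thick), which moves with it. At rest it is at x = +55 mm, y = 0, z = 94 mm in the jig's frame. The plate's lower edge is 4 mm above the top of the case.
- case: Closed dark wooden case 116 x 176 x 62 mm, 0.48 kg, lying loose in the jig on its board between the cheeks and against the back plate, its long side (its own y axis) along the jig's x. Origin at the centre of its underside; its top is 62 mm above that, about 72 mm above the bench.
- housing: Black stand housing 142x68x82 mm, about 0.2 kg, on the bench right of the jig at the start. Origin on its underside, z up. Base plate 4 mm thick, x=-71 to +49, 68 mm wide; on it a wedge 62 mm wide with flat upright sides (grip across these), x=-38 to +43 at its foot, narrowing upward; low back block 44 mm wide, 4 to 30 mm up, reaching x=+71 mm.
- housing_back (a point): Centre of the flat end face of the housing's back block: 71 mm from the housing's origin along its +x, 17 mm above its underside. This face goes against the stop plate.
- jar: Bystander: white jar with a lid, 50 x 50 x 66 mm, origin at the centre of its underside. Leave it alone.
- tape: Bystander: flat roll of tape lying on the bench, 92 x 98 x 24 mm, origin at the centre of its underside. Leave it alone.

How it is judged:
By the outcome, as a careful person would: the job done as asked, in the order asked, and still so for the second after the job is handed in, while the arm keeps its last pose, push and grip.
It also fails if it takes over 51 s, if anything falls off the work surface, if the arm or the gripper's body presses on something with over 40 N, if the wrist force passes 120 N, or if a joint passes its speed limit or range.

ROBOT

A 7-joint arm with a two-finger parallel gripper is mounted at the origin on the work surface; the furniture and walls round the work are solid. World frame = base frame: x ahead of the robot, y to its left, z up, the work surface at z = 0. Lengths are in m, angles in degrees, forces in N, time in s.
With the tool pointing down it reaches from about 0.425 to 0.875 m from the base axis. Payload 4.7 kg.
Tool frame: the origin (TCP) lies midway between the tips of the shut fingers; the grasp point (between the pads) lies 19 mm behind it (env.grip_depth is the distance from the TCP to the grasp point, in m); z points along the fingers, y is the line along which they close (so a half turn about z gives the same grasp; the last joint's range is limited). The gripper opens to 87 mm and grips with 3 to 60 N. Pads are 19 mm wide; open, the fingers measure 117 mm over their backs; the gripper's body (75 mm by 190 mm) begins 51 mm behind the grasp point.
Start: joints at [71.625, 18.392, -4.016, 83.108, 1.295, 78.541, -3.26], TCP at [0.214, -0.614, 0.223] pointing down, gripper open.
Joint ranges: [-163.93, 163.93], [-17.29, 119.83], [-79.2, 71.16], [3.27, 140.29], [-89.18, 269.18], [5.43, 117.66], [-154.24, 154.24]. Speed limits (degrees/s): [147.25, 147.25, 180, 180, 180, 180, 180].

INTERFACE

Orientations are given as [roll, pitch, yaw] about the fixed x, y, z axes, in that order (R = Rz(yaw) Ry(pitch) Rx(roll)).
In Python, from cell import get_obs, optics, env, nets gives the robot as it stands.
- The arm moves only by the shell command python3 -m creep 'ROWS' [FORCE]. ROWS is JSON, a list of rows, each an object of numbers: "wx", "wy", "wz": the turn, a rotation vector about the tool's x, y, z in degrees; "tx", "ty", "tz": the shift along the tool's x, y, z in mm; "gripper": the opening, from -1 (shut) to 1 (fully open). A call has 1 to 5 rows; each row is the pose to reach, as a shift and turn from the pose commanded when the call began, along the tool's axes at that moment; what a row does not reach only later rows make up. A row lasts 1/12 s, in which the tool goes at most 41.7 mm and 7.16 degrees, less where a joint would pass 70% of its speed; a pose out of reach is approached as far as the arm can. A call with a gripper value outside its range is refused whole. The fingers move at their own pace and stop on an object; FORCE is the grip in N (left out, the last holds). Time passes only in rows, so rows that repeat a pose let the fingers close. It gives the time, the measured TCP pose, the force, the opening and the grip force at its end, in the units of the state.
- get_obs(): the state, without advancing time (a new reading comes with each control period).
- optics.read_camera(name): name is "scene" or "top" or "wrist"; returns (picture, depth): 384x512x3 uint8, red, green, blue; 384x512 float32, m along the optical axis (not along the pixel's ray), 0 where there is no reading.
- optics.camera_info(name): a dict with "fovy" (degrees; the focal length in pixels is half the picture's height over the tangent of half this angle, whatever the lens; pixels are square), "cx", "cy" (the principal point, pixels), "R" (3x3) and "t" (3): a world point X has camera coordinates R X + t; the wrist camera has in their place "tool_from_camera" (4x4, takes a point from camera to tool coordinates, whose origin is the TCP and whose axes are the flange's). Camera axes: x right, y down, z forward; pixel columns grow to the right and rows downward; lengths in m; the calibration is good to about 2 mm. A picture is of the moment at which its call begins: read the wrist's pose just before it. camera_info takes no time and is no camera call.
- env.sign_off(): hands the job in; it is judged then, once.
Trained networks look in the newest picture that a camera, given by its name, has taken for a name from the list of things; names that differ only in an ending like _2 or _b are one class to them, and where a whole thing is asked for, a point or a joint stands for the part that bears it (a point fixed in the world has none). Each returns a list of dicts, best first, with "confidence" (0 to 1); they miss things now and then, are a little off and sometimes report something else, mostly with a low value. They report only what shows in the picture. A call takes as long as a camera call.
- nets.look_for(query, camera): "point" ([x, y, z] in m, in world coordinates, good to about 4 mm: the middle of the surface that is visible of it).
- nets.place_of(query, camera): "point" ([x, y, z] in m, in world coordinates, good to about 4 mm: a listed point, or the origin of a listed thing).
The state is a dict: "time_s": time; "qpos": joint angles; "joint_velocities": joint speeds; "effort": joint torques, N m; "tool_pos": TCP position; "tool_rot": TCP orientation; "force": force on the tool from outside, world axes, zero at the start; "wrist_torque": the same for the moment, N m; "grip_width": finger opening in m; "grasp_force": force on a finger pad.
Only numpy, scipy, OpenCV 4.12 (cv2) and the standard library are available. Lean on these libraries where they do the work, as an engineer would, in place of code of your own. Each camera call takes 0.05 s, during which the arm holds its last target. There are 200 camera calls.

## Working session

There is one attempt and no reset: what is moved stays moved. The work goes in short steps, Python scripts to look and compute and a shell command to move; the robot and the scene stay as the last step left them, time stands still between calls to the robot, and variables do not carry over. Pictures are saved under pics/ and viewed, at most 10 in all, crops included, and the job is handed in when it is done.

```bash
mkdir -p pics; ls
cat > h.py <<'E'
import numpy as np, cv2
from scipy.spatial.transform import Rotation as Ro
from cell import get_obs, optics, env, nets
def cam(n):
    o=get_obs(); p,d=optics.read_camera(n); return o,p,d
def save(n,p): cv2.imwrite('pics/'+n,cv2.cvtColor(p,cv2.COLOR_RGB2BGR))
def toolT(o):
    T=np.eye(4); T[:3,:3]=Ro.from_euler('xyz',o['tool_rot'],degrees=True).as_matrix(); T[:3,3]=o['tool_pos']; return T
def cloud(n,d,o=None):
    i=optics.camera_info(n); f=d.shape[0]/2/np.tan(np.radians(i['fovy']/2))
    v,u=np.mgrid[:d.shape[0],:d.shape[1]]
    P=np.stack([(u-i['cx'])/f*d,(v-i['cy'])/f*d,d],-1)
    if n=='wrist':
        T=toolT(o)@np.array(i['tool_from_camera']); return P@T[:3,:3].T+T[:3,3]
    return (P-np.array(i['t']))@np.array(i['R'])
def pix(n,X):
    i=optics.camera_info(n); f=192/np.tan(np.radians(i['fovy']/2)); c=np.array(i['R'])@X+i['t']
    return (f*c[0]/c[2]+i['cx'],f*c[1]/c[2]+i['cy'])
E
python3 - <<'E'
from h import *
o,p,d=cam('top'); save('top.png',p); np.save('top.npy',cloud('top',d)*(d>0)[...,None])
o2,p2,d2=cam('scene'); save('scene.png',p2); np.save('scene.npy',cloud('scene',d2)*(d2>0)[...,None])
print(o)
for c in ('top','scene'):
  for q in ['jig','housing','housing_back','stop_face','gauge_tips','case','jar','tape']:
    r=nets.place_of(q,c)
    print(c,q,[(np.round(x['point'],3).tolist(),round(x['confidence'],2)) for x in r[:2]])
E
```

```text
pics
{'time_s': 0.0, 'qpos': array([71.62496173, 18.43877594, -4.01538745, 83.17454213,  1.29547301,
       78.54048633, -3.25913567]), 'joint_velocities': array([-0.05242577, -0.01259174, -0.04680438,  0.14900897,  0.03147474,
        0.03643227,  0.00676428]), 'effort': array([ 8.41359656e-05, -4.91288352e+01, -4.03519431e-01, -3.12532532e+01,
       -6.37794798e-02,  4.37053211e-02,  2.15193263e-04]), 'tool_pos': array([ 0.21334726, -0.61340776,  0.22146786]), 'tool_rot': array([-1.79891464e+02,  6.23793394e-03,  1.91856079e+01]), 'force': array([-0.10092477, -0.36214078,  0.35385479]), 'wrist_torque': array([ 0.01927394,  0.02741617, -0.00850095]), 'grasp_force': 0.0, 'grip_width': 0.08692796338911704}
top jig []
top housing [([0.482, -0.31, 0.0], 0.75)]
top housing_back [([0.546, -0.337, 0.014], 0.59)]
top stop_face [([0.498, 0.023, 0.096], 0.68)]
top gauge_tips [([0.515, 0.026, 0.117], 0.58)]
top case [([0.448, 0.014, 0.008], 0.87), ([0.482, -0.312, 0.001], 0.4)]
top jar [([0.328, -0.177, 0.001], 0.6)]
top tape [([0.26, -0.292, -0.001], 0.67)]
scene jig []
scene housing [([0.479, -0.313, 0.002], 0.75)]
scene housing_back [([0.547, -0.342, 0.014], 0.55)]
scene stop_face [([0.496, 0.024, 0.091], 0.71), ([0.509, 0.023, 0.118], 0.64)]
scene gauge_tips [([0.51, 0.023, 0.118], 0.84), ([0.445, 0.018, 0.007], 0.33)]
scene case [([0.443, 0.016, 0.006], 0.74)]
scene jar [([0.513, 0.022, 0.116], 0.7)]
scene tape [([0.256, -0.289, -0.002], 0.48)]
```

View pics/top.png

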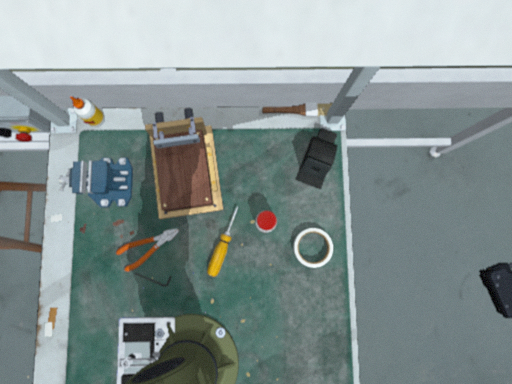

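View pics/scene.png

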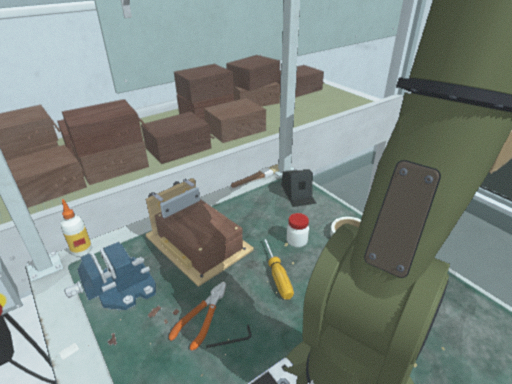

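The top view shows the jig at (185,165) with the stop towards the wall, and the housing at (318,158) with its wedge away from the wall. The jar is at (266,221) and the tape at (313,247). Next I'll measure the yaws from depth.

Run:
```python
from h import *
for c in ('top','scene'):
    P=np.load(c+'.npy').reshape(-1,3)
    m=(abs(P[:,2]-.072)<.006)&(abs(P[:,0]-.42)<.15)&(abs(P[:,1]-.02)<.1)
    q=P[m]; print(c,'case top n',len(q),np.median(q[:,2]),cv2.minAreaRect((q[:,:2]*1000).astype(np.float32)))
    m=(P[:,2]>.008)&(abs(P[:,0]-.48)<.13)&(abs(P[:,1]+.31)<.1)&(P[:,2]<.12)
    q=P[m]; print('housing',len(q),q.min(0),q.max(0),cv2.minAreaRect((q[:,:2]*1000).astype(np.float32)))
    q2=q[q[:,2]>.06]; print('high',len(q2),q2.mean(0) if len(q2) else 0)
    for zr in [(.01,.035),(.035,.06),(.06,.09)]:
        s=q[(q[:,2]>zr[0])&(q[:,2]<zr[1])]; print(zr,len(s),np.round(s.mean(0),3) if len(s) else 0)
```

```text
top case top n 3370 0.07362892194881751 ((448.7117919921875, 9.878890991210938), (185.6750030517578, 126.728759765625), 9.092940330505371)
housing 1923 [ 0.35003576 -0.38546662  0.00800194] [ 0.60988242 -0.21034197  0.11974228] ((481.8157043457031, -300.826171875), (258.9886169433594, 174.43716430664062), 1.5320569276809692)
high 756 [ 0.49314667 -0.31837828  0.07674348]
(0.01, 0.035) 688 [ 0.542 -0.307  0.021]
(0.035, 0.06) 334 [ 0.503 -0.321  0.048]
(0.06, 0.09) 663 [ 0.482 -0.314  0.073]
scene case top n 2513 0.07202738667839412 ((449.5283203125, 18.856346130371094), (189.8568572998047, 122.17037963867188), 8.562294960021973)
housing 1384 [ 0.42515023 -0.37982148  0.00804977] [ 0.60985603 -0.2117867   0.11961945] ((534.4164428710938, -312.70770263671875), (209.3417510986328, 143.19264221191406), 19.529552459716797)
high 503 [ 0.51512477 -0.32284951  0.08111642]
(0.01, 0.035) 476 [ 0.512 -0.301  0.021]
(0.035, 0.06) 334 [ 0.492 -0.31   0.047]
(0.06, 0.09) 373 [ 0.494 -0.314  0.073]
```

Run:
```python
import cv2
a=cv2.imread('pics/top.png')[95:215,140:345]; cv2.imwrite('pics/topc.png',cv2.resize(a,None,fx=3.9,fy=3.9,interpolation=cv2.INTER_CUBIC))
```

```text
(no output)
```

View pics/topc.png

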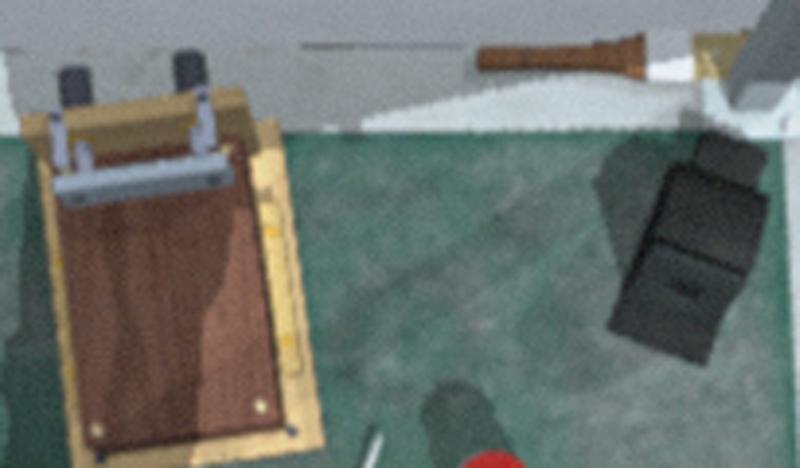

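Housing is upright at yaw of about -21°, with a post at (750,60) and a border strip at x=790 close beside it. I'll check heights around it and fit the poses.

Run:
```python
from h import *
for c in ('top','scene'):
    P=np.load(c+'.npy').reshape(-1,3); P=P[P[:,2]!=0]
    print(c,'rows x, cols y=-0.20..-0.46; max z mm (all z<0.6)')
    for x in np.arange(.68,.38,-.02):
        r=[]
        for y in np.arange(-.20,-.46,-.02):
            s=P[(abs(P[:,0]-x)<.01)&(abs(P[:,1]-y)<.01)&(P[:,2]<.6)]
            r.append('%4d'%(s[:,2].max()*1000) if len(s) else '   .')
        print('%.2f'%x,*r)
# housing dark-pixel fit
p=cv2.imread('pics/top.png'); Q=np.load('top.npy')
m=(p.max(2)<75)&(Q[...,2]>.012)&(Q[...,2]<.1)&(abs(Q[...,0]-.48)<.13)&(abs(Q[...,1]+.32)<.08)
n,l,s,_=cv2.connectedComponentsWithStats(m.astype(np.uint8)); k=1+np.argmax(s[1:,4]); q=Q[l==k]
print('hous',len(q),cv2.minAreaRect((q[:,:2]*1000).astype(np.float32)),q[:,2].max())
y=np.radians(-22)
for zz in range(0,90,10):
    t=q[(q[:,2]*1000>zz)&(q[:,2]*1000<zz+10)]
    if len(t): a=t[:,:2]-[.48,-.311]; u=a@[np.cos(y),np.sin(y)];v=a@[-np.sin(y),np.cos(y)]; print(zz,len(t),np.round([u.min(),u.max(),v.min(),v.max()],3))
```

```text
top rows x, cols y=-0.20..-0.46; max z mm (all z<0.6)
0.68   85   85   85   83   84   84   85   84   84   83   79    .   82
0.66   87   87   88   87   86   87   87   87   88   88    .    .   88
0.64   89   90   88   88   89   89   87   89   88   86    .   86   88
0.62   14   13   13   15   15   16   14   15   12    .    .    .    .
0.60   15   14   14   15   14   16   14  275    .    7    1    .    .
0.58    4    5    5    5    4    5    8  320  320  306    1    .    .
0.56    7    6    6    7    7    7   29  322  322   13    .    .    .
0.54    6    7    7    8    7    8   35   35   33    6    1    .    .
0.52    7    9    8    7    8   54   51   41   33    6    .    .    .
0.50    8    7    8    8   72   70   64   60   52    7    1    .    .
0.48    8    7    7    7   79   78   77   74   55    7    1    .    .
0.46    9    7    8   23   87   85   80   78    7    8    0    .    .
0.44    8    8    6    9   54   85   84   79    8    7    0    .    .
0.42    7    7    8    9    7   10   27    6    7    5    .    .    .
0.40    9    7    8    7    8   10    9    7    8    6    4    .  
[... 971 characters left out ...]
.44    4    4    5   19   51   83   82    4    4    2    .    .    .
0.42    5    4    4    6    6    6   22    5    5    4    .    .    .
0.40    5    4    4    4    4    5    4    5    4    3    .    .    .
0.38    4    .    .    5    4    4    6    4    5    3    .    .    .
hous 1160 ((490.2740478515625, -317.7118225097656), (61.07640838623047, 114.301025390625), 67.6724624633789) 0.08774419337935904
10 47 [-0.045  0.062 -0.032  0.028]
20 100 [-0.043  0.068 -0.031  0.028]
30 233 [-0.041  0.069 -0.031  0.028]
40 86 [-0.04   0.038 -0.031  0.028]
50 124 [-0.037  0.031 -0.033  0.028]
60 198 [-0.036  0.022 -0.033  0.028]
70 319 [-0.034  0.007 -0.033  0.028]
80 53 [-0.031 -0.017 -0.03   0.027]
```

```bash
python3 -m creep '[{"tx":35,"ty":-20,"wz":4,"gripper":1},{"tx":70,"ty":-40,"wz":8,"gripper":1},{"tx":105,"ty":-60,"wz":12,"gripper":1},{"tx":140,"ty":-80,"wz":16,"gripper":1},{"tx":175,"ty":-100,"wz":20,"gripper":1}]' 30
cat > go.py <<'E'
import sys
from h import *
# target x y z yaw -> tool-frame shift mm, turn about z
o=get_obs(); T=toolT(o); x,y,z,w=map(float,sys.argv[1:5])
G=np.eye(4); G[:3,:3]=Ro.from_euler('xyz',[180,0,w],degrees=True).as_matrix(); G[:3,3]=[x,y,z]
D=np.linalg.inv(T)@G
print('shift',np.round(D[:3,3]*1000,1),'turn',np.round(np.degrees(Ro.from_matrix(D[:3,:3]).as_rotvec()),2),'t',o['time_s'],'F',np.round(o['force'],1))
E
python3 go.py 0.472 -0.309 0.20 -22
```

```text
shift [ 344.3 -203.1   22.6] turn [1.000e-02 0.000e+00 4.118e+01] t 0.9 F [ 0.7  0.3 -0.1]validation failed for argument at $[0]...
```

```bash
python3 -m creep '[{"wx":0,"wy":0,"wz":4,"tx":35,"ty":-20,"tz":0,"gripper":1},{"wx":0,"wy":0,"wz":8,"tx":70,"ty":-40,"tz":0,"gripper":1},{"wx":0,"wy":0,"wz":12,"tx":105,"ty":-60,"tz":0,"gripper":1},{"wx":0,"wy":0,"wz":16,"tx":140,"ty":-80,"tz":0,"gripper":1},{"wx":0,"wy":0,"wz":20,"tx":175,"ty":-100,"tz":0,"gripper":1}]' 30; python3 go.py 0.472 -0.309 0.20 -22
```

```text
time_s: 1.32
tool_pos: [0.347, -0.4605, 0.2228]
tool_rot: [180.0, -0.0, -1.0]
force: [0.2, -0.4, 0.5]
grip_width: 0.0871
grasp_force: 0.0
shift [ 122.3 -153.7   22.7] turn [ 3.000e-02 -2.000e-02  2.097e+01] t 1.3167 F [ 0.2 -0.4  0.5]
```

```bash
python3 -m creep '[{"wx":0,"wy":0,"wz":5,"tx":25,"ty":-31,"tz":4,"gripper":1},{"wx":0,"wy":0,"wz":10,"tx":50,"ty":-62,"tz":8,"gripper":1},{"wx":0,"wy":0,"wz":15,"tx":75,"ty":-93,"tz":12,"gripper":1},{"wx":0,"wy":0,"wz":20,"tx":110,"ty":-130,"tz":18,"gripper":1},{"wx":0,"wy":0,"wz":21,"tx":122,"ty":-154,"tz":22,"gripper":1}]'
python3 - <<'E'
from h import *
import time
o,p,d=cam('wrist'); save('w1.png',p); Q=cloud('wrist',d,o)
print(o['tool_pos'],o['tool_rot'])
for c in('wrist','top'):
  if c=='top': optics.read_camera('top')
  for q in('housing','housing_back'): print(c,q,[(np.round(x['point'],3),round(x['confidence'],2)) for x in nets.place_of(q,c)[:2]])
m=(d>0)&(Q[...,2]>.012)&(Q[...,2]<.1)&(abs(Q[...,0]-.48)<.12)&(abs(Q[...,1]+.32)<.07)&(p.max(2)<80)
n,l,s,_=cv2.connectedComponentsWithStats(m.astype(np.uint8)); k=1+np.argmax(s[1:,4]); q=Q[l==k]
print(len(q)); 
hi=q[(q[:,2]>.05)]; print('hi',cv2.minAreaRect((hi[:,:2]*1000).astype(np.float32)))
y=np.radians(-22)
for zz in range(0,90,10):
    t=q[(q[:,2]*1000>zz)&(q[:,2]*1000<zz+10)]
    if len(t): a=t[:,:2]-[.48,-.311]; u=a@[np.cos(y),np.sin(y)];v=a@[-np.sin(y),np.cos(y)]; print(zz,len(t),np.round([u.min(),u.max(),v.min(),v.max()],3))
E
```

```text
time_s: 1.73
tool_pos: [0.4726, -0.3077, 0.2008]
tool_rot: [-180.0, -0.1, -22.0]
force: [2.1, 0.9, 0.8]
grip_width: 0.0871
grasp_force: 0.0
[ 0.47257105 -0.30771126  0.20083583] [-1.79984347e+02 -1.22226852e-01 -2.19683539e+01]
wrist housing [(array([ 0.479, -0.316,  0.002]), 0.91)]
wrist housing_back [(array([ 0.546, -0.336,  0.015]), 0.81), (array([ 0.478, -0.313,  0.002]), 0.35)]
top housing [(array([ 0.483, -0.313,  0.   ]), 0.81)]
top housing_back [(array([ 0.546, -0.337,  0.017]), 0.78), (array([0.446, 0.011, 0.01 ]), 0.42)]
5223
hi ((482.42333984375, -313.966064453125), (60.98000717163086, 51.30270004272461), 67.72435760498047)
10 2 [ 0.042  0.042 -0.031 -0.03 ]
20 209 [ 0.042  0.07  -0.032  0.027]
30 1288 [ 0.034  0.07  -0.033  0.028]
40 501 [ 0.027  0.037 -0.032  0.028]
50 794 [ 0.013  0.029 -0.032  0.029]
60 973 [-0.001  0.017 -0.032  0.029]
70 1456 [-0.022  0.004 -0.031  0.029]
```

View pics/w1.png

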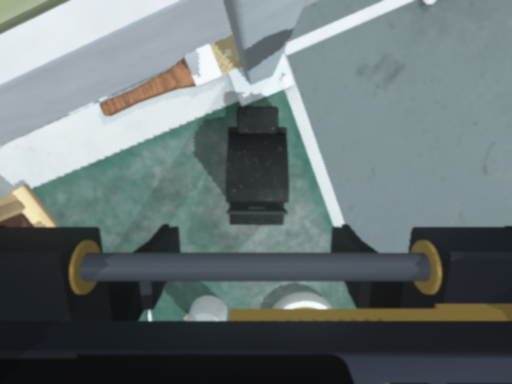

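The housing at (258,170) is aligned with the fingers, at yaw -22°. I'll descend now.

```bash
python3 go.py 0.4724 -0.3103 0.027 -22.2; python3 -m creep '[{"wx":0,"wy":0,"wz":0,"tx":1,"ty":2.5,"tz":35,"gripper":1},{"wx":0,"wy":0,"wz":0.2,"tx":1,"ty":2.5,"tz":75,"gripper":1},{"wx":0,"wy":0,"wz":0.2,"tx":1,"ty":2.5,"tz":115,"gripper":1},{"wx":0,"wy":0,"wz":0.2,"tx":1,"ty":2.5,"tz":150,"gripper":1},{"wx":0,"wy":0,"wz":0.2,"tx":1,"ty":2.5,"tz":173,"gripper":1}]'; python3 go.py 0.4724 -0.3103 0.027 -22.2
```

```text
shift [  2.5  -2.2 173.7] turn [ 0.06 -0.    0.28] t 2.0333 F [ 0.1 -0.9  0.1]
time_s: 2.45
tool_pos: [0.4668, -0.3135, 0.024]
tool_rot: [180.0, 0.3, -22.2]
force: [0.7, 0.2, 0.8]
grip_width: 0.087
grasp_force: 0.0
shift [ 4.  -5.1 -3. ] turn [ 0.01  0.25 -0.02] t 2.45 F [0.7 0.2 0.8]
```

```bash
python3 -m creep '[{"wx":0,"wy":0,"wz":0,"tx":3,"ty":-4.5,"tz":-2,"gripper":1},{"wx":0,"wy":0,"wz":0,"tx":3,"ty":-4.5,"tz":-2,"gripper":1}]'; python3 go.py 0.4724 -0.3103 0.027 -22.2;  python3 -m creep '[{"wx":0,"wy":0,"wz":0,"tx":0,"ty":0,"tz":0,"gripper":-1},{"wx":0,"wy":0,"wz":0,"tx":0,"ty":0,"tz":0,"gripper":-1},{"wx":0,"wy":0,"wz":0,"tx":0,"ty":0,"tz":0,"gripper":-1},{"wx":0,"wy":0,"wz":0,"tx":0,"ty":0,"tz":0,"gripper":-1},{"wx":0,"wy":0,"wz":0,"tx":0,"ty":0,"tz":0,"gripper":-1}]' 50
```

```text
time_s: 2.62
tool_pos: [0.4743, -0.3099, 0.0293]
tool_rot: [-180.0, 0.1, -22.1]
force: [0.7, 0.4, 1.5]
grip_width: 0.087
grasp_force: 0.0
shift [-1.6  1.1  2.3] turn [-0.03  0.07  0.08] t 2.6167 F [0.7 0.4 1.5]
time_s: 3.03
tool_pos: [0.4751, -0.3101, 0.0307]
tool_rot: [179.9, -0.1, -22.0]
force: [-0.3, -0.3, 8.3]
grip_width: 0.0612
grasp_force: 46.7
```

```bash
python3 -m creep '[{"wx":0,"wy":0,"wz":0,"tx":0,"ty":0,"tz":-20,"gripper":-1},{"wx":0,"wy":0,"wz":0,"tx":-5,"ty":0,"tz":-50,"gripper":-1},{"wx":0,"wy":0,"wz":0,"tx":-15,"ty":0,"tz":-85,"gripper":-1},{"wx":0,"wy":0,"wz":0,"tx":-25,"ty":0,"tz":-120,"gripper":-1},{"wx":0,"wy":0,"wz":0,"tx":-35,"ty":0,"tz":-140,"gripper":-1}]'; python3 go.py 0.413 0.010 0.17 9
```

```text
time_s: 3.45
tool_pos: [0.4429, -0.2966, 0.1732]
tool_rot: [179.9, -0.2, -22.0]
force: [1.1, -0.2, -1.6]
grip_width: 0.0616
grasp_force: 50.0
shift [-142.6 -273.1    2.4] turn [  0.12  -0.21 -31.  ] t 3.45 F [ 1.1 -0.2 -1.6]
```

```bash
python3 -m creep '[{"wx":0,"wy":0,"wz":-4,"tx":-14,"ty":-27,"tz":0,"gripper":-1},{"wx":0,"wy":0,"wz":-8,"tx":-28,"ty":-54,"tz":0,"gripper":-1},{"wx":0,"wy":0,"wz":-12,"tx":-42,"ty":-81,"tz":0,"gripper":-1},{"wx":0,"wy":0,"wz":-16,"tx":-57,"ty":-109,"tz":0,"gripper":-1},{"wx":0,"wy":0,"wz":-20,"tx":-71,"ty":-136,"tz":0,"gripper":-1}]'; python3 go.py 0.413 0.010 0.17 9
```

```text
time_s: 3.87
tool_pos: [0.4263, -0.1419, 0.1692]
tool_rot: [180.0, 0.1, -1.8]
force: [1.2, 1.3, -2.7]
grip_width: 0.0618
grasp_force: 50.0
shift [ -18.1 -151.4   -0.8] turn [ -0.     0.06 -10.83] t 3.8667 F [ 1.2  1.3 -2.7]
```

```bash
python3 -m creep '[{"wx":0,"wy":0,"wz":-3,"tx":-5,"ty":-35,"tz":0,"gripper":-1},{"wx":0,"wy":0,"wz":-6,"tx":-9,"ty":-70,"tz":0,"gripper":-1},{"wx":0,"wy":0,"wz":-9,"tx":-14,"ty":-105,"tz":0,"gripper":-1},{"wx":0,"wy":0,"wz":-11,"tx":-18,"ty":-138,"tz":0,"gripper":-1},{"wx":0,"wy":0,"wz":-11,"tx":-18,"ty":-147,"tz":0,"gripper":-1}]'; python3 -m creep '[{"wx":0,"wy":0,"wz":0,"tx":0,"ty":0,"tz":0,"gripper":-1},{"wx":0,"wy":0,"wz":0,"tx":0,"ty":0,"tz":0,"gripper":-1}]'
cat > jigfit.py <<'E'
from h import *
import sys
o,p,d=cam('wrist'); save(sys.argv[1],p); Q=cloud('wrist',d,o); Q[d<=0]=np.nan
np.save('wq.npy',Q)
print(o['tool_pos'],o['tool_rot'])
for q in('stop_face','gauge_tips','housing_back','case','housing'): print(q,[(np.round(x['point'],4).tolist(),round(x['confidence'],2)) for x in nets.place_of(q,'wrist')[:2]])
E
python3 jigfit.py w2.png
```

```text
time_s: 4.28
tool_pos: [0.4132, 0.0096, 0.1694]
tool_rot: [-179.9, 0.0, 9.5]
force: [-0.6, -0.0, -2.4]
grip_width: 0.0619
grasp_force: 50.0
time_s: 4.45
tool_pos: [0.4142, 0.0037, 0.1694]
tool_rot: [179.9, 0.0, 9.0]
force: [-0.1, -0.7, -2.9]
grip_width: 0.0617
grasp_force: 50.0
[0.41422139 0.00370841 0.16940244] [1.79930413e+02 2.59296899e-02 9.04435445e+00]
stop_face [([0.4914, 0.0215, 0.0916], 0.65)]
gauge_tips [([0.5066, 0.0238, 0.1149], 0.77)]
housing_back [([0.492, 0.0183, 0.1553], 0.82), ([0.4202, 0.0043, 0.142], 0.24)]
case []
housing [([0.4174, 0.0031, 0.1424], 0.64)]
```

View pics/w2.png

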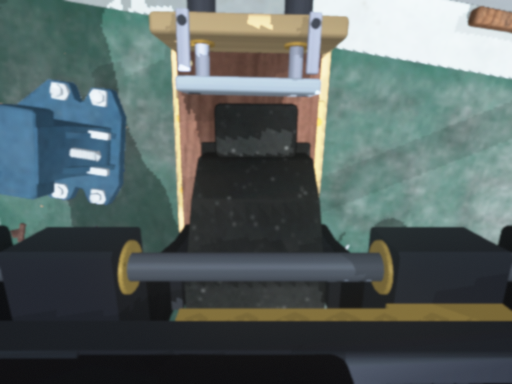

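The stop plate is at rows 78–95, columns 178–321. The back block is at columns 215–298, about parallel to it. I'll get yaw and lateral offset from the depth.

Run:
```python
from h import *
Q=np.load('wq.npy'); p=cv2.imread('pics/w2.png')
def line(px):  # front edge
    pass
v,u=np.mgrid[:384,:512]
# stop plate: pixels in image box with z near .112
m=(u>170)&(u<330)&(v>70)&(v<100)&(Q[...,2]>.100)&(Q[...,2]<.118)
q=Q[m]; print('plate',len(q),q.mean(0),cv2.minAreaRect((q[:,:2]*1000).astype(np.float32)))
m=(u>150)&(u<350)&(v<55)&(abs(Q[...,2]-.114)<.006)&(p[...,0]<130); q=Q[m]; print('back',len(q),cv2.minAreaRect((q[:,:2]*1000).astype(np.float32)))
m=(u>205)&(u<310)&(v>95)&(v<160)&(abs(Q[...,2]-.167)<.008); q=Q[m]; print('block',len(q),cv2.minAreaRect((q[:,:2]*1000).astype(np.float32)),np.median(q[:,2]))
# wedge width/edges
m=(u>180)&(u<330)&(v>140)&(v<225)&(Q[...,2]>.17); q=Q[m]; print('wedge',len(q),cv2.minAreaRect((q[:,:2]*1000).astype(np.float32)))
print('t',get_obs()['time_s'])
for n in('top','scene'):
  P=np.load(n+'.npy'); c=P.reshape(-1,3)
  q=c[(abs(c[:,2]-.116)<.009)&(abs(c[:,0]-.53)<.06)&(abs(c[:,1]-.025)<.09)]; print(n,len(q),cv2.minAreaRect((q[:,:2]*1000).astype(np.float32)))
```

```text
plate 2382 [0.50168019 0.02224778 0.11221917] ((503.6112365722656, 22.594032287597656), (14.065328598022461, 99.56844329833984), 8.053135871887207)
back 2150 ((535.975341796875, 27.689468383789062), (25.604135513305664, 126.44024658203125), 14.244413375854492)
block 4687 ((474.858154296875, 12.27873420715332), (28.852041244506836, 57.98284149169922), 8.809745788574219) 0.16925059166567685
wedge 8401 ((447.1737060546875, 8.747581481933594), (46.36051559448242, 76.64823913574219), 9.079548835754395)
t 4.75
top 683 ((522.0819702148438, 23.26004409790039), (49.690364837646484, 128.67022705078125), 7.8918890953063965)
scene 503 ((521.4317626953125, 25.978404998779297), (51.71892547607422, 128.86195373535156), 7.9579901695251465)
```

```bash
python3 go.py 0.4131 0.0100 0.109 8
```

```text
shift [-0.3 -7.2 60.4] turn [-0.01  0.02  0.86] t 4.75 F [ 0.3 -0.1 -2.3]
```

```bash
python3 -m creep '[{"wx":0,"wy":0,"wz":0.9,"tx":0,"ty":-7,"tz":10,"gripper":-1},{"wx":0,"wy":0,"wz":0.9,"tx":0,"ty":-7,"tz":30,"gripper":-1},{"wx":0,"wy":0,"wz":0.9,"tx":0,"ty":-7,"tz":48,"gripper":-1},{"wx":0,"wy":0,"wz":0.9,"tx":0,"ty":-7,"tz":57,"gripper":-1},{"wx":0,"wy":0,"wz":0.9,"tx":0,"ty":-7,"tz":58,"gripper":-1}]'; python3 -m creep '[{"wx":0,"wy":0,"wz":0,"tx":0,"ty":0,"tz":0,"gripper":-1},{"wx":0,"wy":0,"wz":0,"tx":0,"ty":0,"tz":0,"gripper":-1},{"wx":0,"wy":0,"wz":0,"tx":0,"ty":0,"tz":0,"gripper":-1}]'; python3 go.py 0.4131 0.0100 0.102 8
```

```text
time_s: 5.17
tool_pos: [0.4118, 0.0105, 0.1097]
tool_rot: [-179.9, 0.2, 8.0]
force: [-0.1, -0.0, -3.4]
grip_width: 0.0618
grasp_force: 50.0
time_s: 5.42
tool_pos: [0.4144, 0.0108, 0.1126]
tool_rot: [180.0, -0.1, 8.1]
force: [0.0, -0.6, -2.5]
grip_width: 0.0616
grasp_force: 50.0
shift [-1.4  0.6 10.6] turn [ 0.03 -0.11  0.07] t 5.4167 F [ 0.  -0.6 -2.5]
```

```bash
python3 -m creep '[{"wx":0,"wy":0,"wz":0,"tx":0,"ty":0,"tz":3,"gripper":-1},{"wx":0,"wy":0,"wz":0,"tx":0,"ty":0.5,"tz":5,"gripper":-1},{"wx":0,"wy":0,"wz":0,"tx":-0.5,"ty":0.5,"tz":7,"gripper":-1},{"wx":0,"wy":0,"wz":0,"tx":-1,"ty":0.5,"tz":7,"gripper":-1},{"wx":0,"wy":0,"wz":0,"tx":-1,"ty":0.5,"tz":7,"gripper":-1}]'; for i in 1; do python3 -m creep '[{"wx":0,"wy":0,"wz":0,"tx":0,"ty":0,"tz":0.5,"gripper":-1},{"wx":0,"wy":0,"wz":0,"tx":0,"ty":0,"tz":1,"gripper":-1},{"wx":0,"wy":0,"wz":0,"tx":0,"ty":0,"tz":1.5,"gripper":-1},{"wx":0,"wy":0,"wz":0,"tx":0,"ty":0,"tz":1.5,"gripper":-1}]'; done
```

```text
time_s: 5.83
tool_pos: [0.4122, 0.0102, 0.1044]
tool_rot: [-180.0, 0.0, 8.1]
force: [-1.0, 0.8, -2.5]
grip_width: 0.0617
grasp_force: 50.0
time_s: 6.17
tool_pos: [0.4125, 0.0102, 0.103]
tool_rot: [180.0, 0.0, 8.1]
force: [0.4, 0.3, -2.8]
grip_width: 0.0617
grasp_force: 50.0
```

```bash
python3 -m creep '[{"wx":0,"wy":0,"wz":0,"tx":0,"ty":0,"tz":0.4,"gripper":-1},{"wx":0,"wy":0,"wz":0,"tx":0,"ty":0,"tz":0.8,"gripper":-1},{"wx":0,"wy":0,"wz":0,"tx":0,"ty":0,"tz":1,"gripper":-1},{"wx":0,"wy":0,"wz":0,"tx":0,"ty":0,"tz":1,"gripper":-1}]'; python3 -m creep '[{"wx":0,"wy":0,"wz":0,"tx":0,"ty":0,"tz":0.5,"gripper":-1},{"wx":0,"wy":0,"wz":0,"tx":0,"ty":0,"tz":1,"gripper":-1},{"wx":0,"wy":0,"wz":0,"tx":0,"ty":0,"tz":1,"gripper":-1},{"wx":0,"wy":0,"wz":0,"tx":0,"ty":0,"tz":1,"gripper":-1}]'
```

```text
time_s: 6.5
tool_pos: [0.4125, 0.0103, 0.1027]
tool_rot: [180.0, 0.0, 8.1]
force: [-3.6, 0.8, 5.5]
grip_width: 0.0617
grasp_force: 50.0
time_s: 6.83
tool_pos: [0.4125, 0.0103, 0.1026]
tool_rot: [180.0, 0.0, 8.1]
force: [-7.6, 0.1, 12.7]
grip_width: 0.0619
grasp_force: 50.0
```

```bash
python3 -m creep '[{"wx":0,"wy":0,"wz":0.1,"tx":0,"ty":0,"tz":-0.8,"gripper":-1},{"wx":0,"wy":0,"wz":0.1,"tx":1,"ty":0,"tz":-0.8,"gripper":-1},{"wx":0,"wy":0,"wz":0.1,"tx":2,"ty":0,"tz":-0.8,"gripper":-1},{"wx":0,"wy":0,"wz":0.1,"tx":3,"ty":0,"tz":-0.8,"gripper":-1},{"wx":0,"wy":0,"wz":0.1,"tx":4,"ty":0,"tz":-0.8,"gripper":-1}]'; python3 -m creep '[{"wx":0,"wy":0,"wz":0,"tx":1,"ty":0,"tz":0,"gripper":-1},{"wx":0,"wy":0,"wz":0,"tx":2,"ty":0,"tz":0,"gripper":-1},{"wx":0,"wy":0,"wz":0,"tx":3,"ty":0,"tz":0,"gripper":-1},{"wx":0,"wy":0,"wz":0,"tx":3,"ty":0,"tz":0,"gripper":-1},{"wx":0,"wy":0,"wz":0,"tx":3,"ty":0,"tz":0,"gripper":-1}]'; python3 jigfit.py w3.png
```

```text
time_s: 7.25
tool_pos: [0.4164, 0.0105, 0.1027]
tool_rot: [179.9, 0.0, 8.0]
force: [-5.5, -0.8, 9.4]
grip_width: 0.0613
grasp_force: 50.0
time_s: 7.67
tool_pos: [0.4196, 0.0109, 0.1027]
tool_rot: [180.0, 0.0, 8.0]
force: [-5.7, -0.7, 9.0]
grip_width: 0.0616
grasp_force: 50.0
[0.41958084 0.01089669 0.10268654] [1.79951416e+02 1.43457372e-02 7.96941938e+00]
stop_face [([0.4253, 0.0102, 0.0704], 0.64), ([0.51, 0.0262, 0.1157], 0.17)]
gauge_tips [([0.5071, 0.0256, 0.1123], 0.83)]
housing_back [([0.4922, 0.0256, 0.0884], 0.55)]
case []
housing [([0.4253, 0.0083, 0.0732], 0.65), ([0.4977, 0.0228, 0.0915], 0.35)]
```

View pics/w3.png

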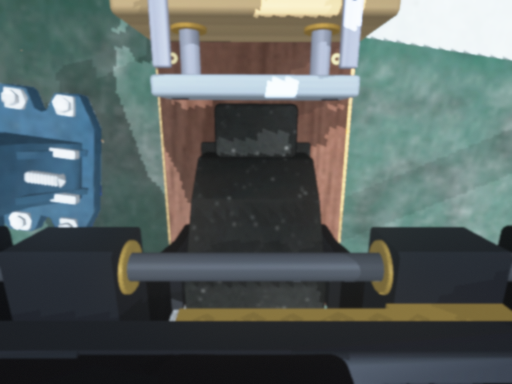

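The block (cols 215–298) is centred on the plate (152–359) and parallel to it, with a few mm still to go. I'll slide on to contact.

```bash
A='python3 -m creep'; for i in 1; do
python3 -m creep '[{"wx":0,"wy":0,"wz":0,"tx":1,"ty":0,"tz":0,"gripper":-1},{"wx":0,"wy":0,"wz":0,"tx":1,"ty":0,"tz":0,"gripper":-1}]' | grep -E 'pos|force:'
python3 -m creep '[{"wx":0,"wy":0,"wz":0,"tx":1,"ty":0,"tz":0,"gripper":-1},{"wx":0,"wy":0,"wz":0,"tx":1,"ty":0,"tz":0,"gripper":-1}]' | grep -E 'pos|force:'
python3 -m creep '[{"wx":0,"wy":0,"wz":0,"tx":1,"ty":0,"tz":0,"gripper":-1},{"wx":0,"wy":0,"wz":0,"tx":1,"ty":0,"tz":0,"gripper":-1}]' | grep -E 'pos|force:'
python3 -m creep '[{"wx":0,"wy":0,"wz":0,"tx":1,"ty":0,"tz":0,"gripper":-1},{"wx":0,"wy":0,"wz":0,"tx":1,"ty":0,"tz":0,"gripper":-1}]' | grep -E 'pos|force:'
python3 -m creep '[{"wx":0,"wy":0,"wz":0,"tx":1,"ty":0,"tz":0,"gripper":-1},{"wx":0,"wy":0,"wz":0,"tx":1,"ty":0,"tz":0,"gripper":-1}]' | grep -E 'pos|force:'
python3 -m creep '[{"wx":0,"wy":0,"wz":0,"tx":1,"ty":0,"tz":0,"gripper":-1},{"wx":0,"wy":0,"wz":0,"tx":1,"ty":0,"tz":0,"gripper":-1}]' | grep -E 'pos|force:'
python3 -m creep '[{"wx":0,"wy":0,"wz":0,"tx":1,"ty":0,"tz":0,"gripper":-1},{"wx":0,"wy":0,"wz":0,"tx":1,"ty":0,"tz":0,"gripper":-1}]' | grep -E 'pos|force:'
done
```

```text
tool_pos: [0.4205, 0.011, 0.1027]
force: [-4.5, -0.2, 7.9]
grasp_force: 50.0
tool_pos: [0.4215, 0.0112, 0.1027]
force: [-5.5, -0.5, 8.8]
grasp_force: 50.0
tool_pos: [0.4224, 0.0113, 0.1027]
force: [-5.4, -0.3, 7.9]
grasp_force: 50.0
tool_pos: [0.4231, 0.0114, 0.1027]
force: [-7.2, -1.3, 9.8]
grasp_force: 50.0
tool_pos: [0.4238, 0.0115, 0.1027]
force: [-7.0, -0.4, 11.1]
grasp_force: 50.0
tool_pos: [0.4245, 0.0116, 0.1027]
force: [-9.0, -0.8, 12.1]
grasp_force: 50.0
tool_pos: [0.4252, 0.0117, 0.1028]
force: [-9.4, -1.7, 13.6]
grasp_force: 50.0
```

```bash
python3 -m creep '[{"wx":0,"wy":0,"wz":0,"tx":1,"ty":0,"tz":-0.4,"gripper":-1},{"wx":0,"wy":0,"wz":0,"tx":2,"ty":0,"tz":-0.4,"gripper":-1},{"wx":0,"wy":0,"wz":0,"tx":3,"ty":0,"tz":-0.4,"gripper":-1},{"wx":0,"wy":0,"wz":0,"tx":4,"ty":0,"tz":-0.4,"gripper":-1},{"wx":0,"wy":0,"wz":0,"tx":4,"ty":0,"tz":-0.4,"gripper":-1}]'
python3 -m creep '[{"wx":0,"wy":0,"wz":0,"tx":1,"ty":0,"tz":-0.3,"gripper":-1},{"wx":0,"wy":0,"wz":0,"tx":2,"ty":0,"tz":-0.3,"gripper":-1},{"wx":0,"wy":0,"wz":0,"tx":3,"ty":0,"tz":-0.3,"gripper":-1},{"wx":0,"wy":0,"wz":0,"tx":4,"ty":0,"tz":-0.3,"gripper":-1},{"wx":0,"wy":0,"wz":0,"tx":4,"ty":0,"tz":-0.3,"gripper":-1}]'; python3 jigfit.py w4.png
```

```text
time_s: 9.55
tool_pos: [0.4283, 0.0121, 0.1029]
tool_rot: [179.9, 0.3, 8.0]
force: [-12.2, -1.5, 14.5]
grip_width: 0.0618
grasp_force: 50.0
time_s: 9.97
tool_pos: [0.4312, 0.0125, 0.1029]
tool_rot: [179.9, 0.4, 8.0]
force: [-13.8, -1.5, 14.8]
grip_width: 0.0617
grasp_force: 50.0
[0.43121753 0.01246349 0.10294806] [179.94433043   0.44403343   7.96482856]
stop_face [([0.5048, 0.0235, 0.0915], 0.77)]
gauge_tips [([0.5094, 0.0254, 0.1137], 0.59)]
housing_back [([0.5074, 0.0269, 0.0882], 0.73)]
case []
housing [([0.4324, 0.0113, 0.0748], 0.9)]
```

View pics/w4.png

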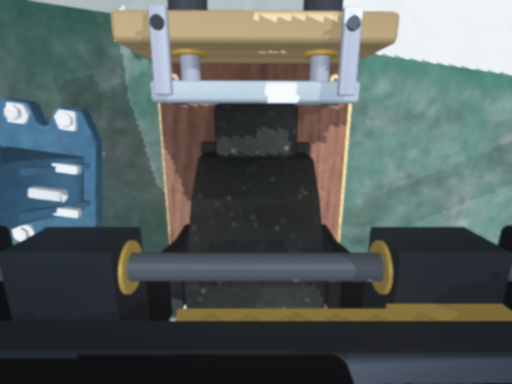

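The plate's front edge is at row ~103, with the finger tips at row ~95 (cols 160 and 350), so more travel is needed. I'll crop for a precise reading.

```bash
cat > gauge.py <<'E'
from h import *
import sys
# usage: gauge.py img ; intensity profile edges, ray/plane intersections in jig x (mm)
p=cv2.imread('pics/'+sys.argv[1]).astype(float); o=get_obs(); i=optics.camera_info('wrist'); f=192/np.tan(np.radians(i['fovy']/2))
T=toolT(o)@np.array(i['tool_from_camera'])
def X(u,v,z):
    r=T[:3,:3]@[(u-i['cx'])/f,(v-i['cy'])/f,1]; P=T[:3,3]+r*(z-T[2,3])/r[2]
    a=np.radians(8); return ((P[:2]-[.4428,.0142])@[np.cos(a),np.sin(a)]*1000, (P[:2]-[.4428,.0142])@[-np.sin(a),np.cos(a)]*1000)
for v in range(80,108,2): print(v,np.round(X(256,v,.112)[0],1),np.round(X(160,v,.118)[0],1),end=' | ')
print()
for c in (158,162,200,220,310,347,351): print(c,p[84:110,c].mean(1).astype(int))
E
python3 gauge.py w4.png
python3 - <<'E'
import cv2
a=cv2.imread('pics/w4.png'); c=cv2.hconcat([a[60:120,140:190],a[60:120,325:375]]); cv2.imwrite('pics/g4.png',cv2.resize(c,None,fx=8,fy=8,interpolation=cv2.INTER_NEAREST))
E
```

```text
80 74.0 73.5 | 82 73.1 72.6 | 84 72.2 71.8 | 86 71.3 70.9 | 88 70.4 70.0 | 90 69.5 69.2 | 92 68.6 68.3 | 94 67.7 67.4 | 96 66.8 66.6 | 98 65.9 65.7 | 100 65.0 64.8 | 102 64.1 63.9 | 104 63.1 63.0 | 106 62.2 62.1 | 
158 [198 198 198 198 197 197 198 196 190 174 161 165 177 180 175 165 153 142
 142 153 161 167 168 162 154 149]
162 [206 206 205 205 205 205 204 203 195 178 162 163 175 180 174 164 152 136
 114  94  82  82  82  83  84  84]
200 [216 216 214 214 213 213 214 213 211 209 207 207 206 203 197 184 167 147
 130 123 116  96  81  79  79  79]
220 [216 215 213 213 213 212 212 211 210 209 208 207 205 204 198 185 167 146
 114  75  42  30  31  32  31  32]
310 [215 215 213 212 211 212 211 212 211 209 207 206 207 207 203 194 177 159
 138 121 108  92  82  81  81  79]
347 [202 202 202 201 202 202 202 202 201 194 179 173 187 202 204 197 183 164
 143 129 122 122 124 126 130 133]
351 [205 205 206 205 205 205 205 205 203 197 182 177 190 202 204 197 182 165
 152 158 176 184 189 192 192 187]
```

View pics/g4.png

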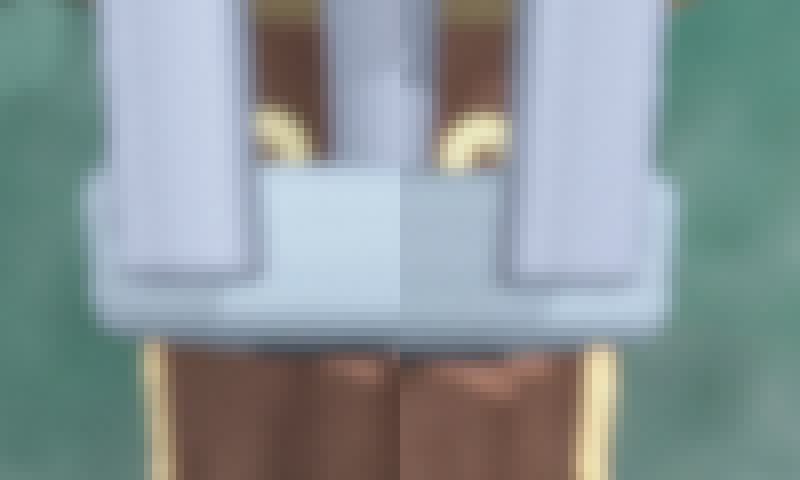

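Tips are at row ~93.3 (x≈67.7) and the plate edge at row ~100 (x≈65), leaving about 3 mm of travel. I'll level the small tilt on the way.

```bash
python3 -m creep '[{"wx":0,"wy":0.2,"wz":0,"tx":1,"ty":0,"tz":0,"gripper":-1},{"wx":0,"wy":0.4,"wz":0,"tx":2,"ty":0,"tz":0,"gripper":-1},{"wx":0,"wy":0.4,"wz":0,"tx":3,"ty":0,"tz":0,"gripper":-1},{"wx":0,"wy":0.4,"wz":0,"tx":3.5,"ty":0,"tz":0,"gripper":-1},{"wx":0,"wy":0.4,"wz":0,"tx":3.5,"ty":0,"tz":0,"gripper":-1}]'; python3 -m creep '[{"wx":0,"wy":0,"wz":0,"tx":0,"ty":0,"tz":0,"gripper":-1},{"wx":0,"wy":0,"wz":0,"tx":0,"ty":0,"tz":0,"gripper":-1}]'; python3 jigfit.py w5.png; python3 gauge.py w5.png
```

```text
time_s: 10.68
tool_pos: [0.4324, 0.0126, 0.1028]
tool_rot: [179.9, 0.3, 8.0]
force: [-21.1, -1.8, 21.8]
grip_width: 0.0617
grasp_force: 50.0
time_s: 10.85
tool_pos: [0.4324, 0.0126, 0.1029]
tool_rot: [179.9, 0.3, 8.0]
force: [-20.9, -2.6, 21.3]
grip_width: 0.0617
grasp_force: 50.0
[0.43244498 0.01262986 0.10285684] [179.93306602   0.33192329   7.96329891]
stop_face [([0.5059, 0.0233, 0.0936], 0.77)]
gauge_tips [([0.5076, 0.025, 0.1157], 0.78)]
housing_back [([0.507, 0.0257, 0.0899], 0.88)]
case []
housing [([0.4359, 0.0103, 0.0731], 0.91)]
80 75.2 74.6 | 82 74.3 73.8 | 84 73.4 72.9 | 86 72.5 72.1 | 88 71.6 71.2 | 90 70.7 70.3 | 92 69.8 69.5 | 94 68.9 68.6 | 96 68.0 67.7 | 98 67.1 66.9 | 100 66.2 66.0 | 102 65.2 65.1 | 104 64.3 64.2 | 106 63.4 63.3 | 
158 [198 197 197 197 197 198 198 198 197 197 194 185 168 158 165 163 154 143
 143 153 162 168 168 162 153 147]
162 [205 205 204 204 204 203 204 203 203 203 200 191 173 162 166 164 152 136
 116  95  82  80  81  81  82  83]
200 [216 215 214 213 213 213 213 212 211 209 207 207 205 203 196 184 167 148
 133 133 139 124 102  86  79  79]
220 [215 215 213 212 212 212 211 210 209 209 207 206 205 204 198 186 168 147
 114  75  42  31  32  32  32  32]
310 [214 214 214 212 211 211 212 211 210 208 207 207 206 206 204 193 179 159
 139 121 107  92  83  83  81  80]
347 [202 201 201 202 202 201 202 202 202 201 201 199 189 172 168 181 180 164
 144 129 124 126 131 136 138 141]
351 [205 205 205 205 205 205 205 204 204 204 204 201 192 175 171 183 181 166
 152 158 176 188 193 192 186 178]
```

```bash
python3 -m creep '[{"wx":0,"wy":0,"wz":0,"tx":0,"ty":0,"tz":-0.6,"gripper":-1},{"wx":0,"wy":0,"wz":0,"tx":0,"ty":0,"tz":-1.2,"gripper":-1},{"wx":0,"wy":0,"wz":0,"tx":0,"ty":0,"tz":-1.2,"gripper":-1}]';  python3 -m creep '[{"wx":0,"wy":0,"wz":0,"tx":0.5,"ty":0,"tz":0,"gripper":-1},{"wx":0,"wy":0,"wz":0,"tx":0.5,"ty":0,"tz":0,"gripper":-1},{"wx":0,"wy":0,"wz":0,"tx":0.5,"ty":0,"tz":0,"gripper":-1}]'
```

```text
time_s: 11.4
tool_pos: [0.4329, 0.0127, 0.1029]
tool_rot: [180.0, 0.2, 8.0]
force: [-14.8, -1.9, 9.7]
grip_width: 0.0615
grasp_force: 50.0
time_s: 11.65
tool_pos: [0.4332, 0.0127, 0.1029]
tool_rot: [180.0, 0.3, 8.0]
force: [-15.8, -1.7, 13.1]
grip_width: 0.0618
grasp_force: 50.0
```

```bash
python3 -m creep '[{"wx":0,"wy":0,"wz":0,"tx":0.6,"ty":0,"tz":-0.3,"gripper":-1},{"wx":0,"wy":0,"wz":0,"tx":1.2,"ty":0,"tz":-0.3,"gripper":-1},{"wx":0,"wy":0,"wz":0,"tx":1.5,"ty":0,"tz":-0.3,"gripper":-1},{"wx":0,"wy":0,"wz":0,"tx":1.5,"ty":0,"tz":-0.3,"gripper":-1},{"wx":0,"wy":0,"wz":0,"tx":1.5,"ty":0,"tz":-0.3,"gripper":-1}]'; python3 jigfit.py w6.png; python3 gauge.py w6.png;python3 - <<'E'
import cv2
a=cv2.imread('pics/w6.png'); c=cv2.hconcat([a[60:120,140:190],a[60:120,325:375]]); cv2.imwrite('pics/g6.png',cv2.resize(c,None,fx=8,fy=8,interpolation=cv2.INTER_NEAREST))
E
```

```text
time_s: 12.07
tool_pos: [0.4345, 0.0129, 0.103]
tool_rot: [180.0, 0.3, 8.0]
force: [-15.4, -2.0, 10.5]
grip_width: 0.0618
grasp_force: 50.0
[0.43446052 0.01292267 0.1029734 ] [179.96686481   0.29914575   7.9616076 ]
stop_face [([0.5075, 0.0222, 0.0926], 0.88)]
gauge_tips [([0.5077, 0.0231, 0.1144], 0.58)]
housing_back [([0.5126, 0.0251, 0.09], 0.67)]
case []
housing [([0.4392, 0.011, 0.0697], 0.65)]
80 77.3 76.8 | 82 76.4 75.9 | 84 75.5 75.0 | 86 74.6 74.2 | 88 73.7 73.3 | 90 72.8 72.5 | 92 71.9 71.6 | 94 71.0 70.7 | 96 70.1 69.8 | 98 69.2 69.0 | 100 68.3 68.1 | 102 67.4 67.2 | 104 66.4 66.3 | 106 65.5 65.4 | 
158 [197 197 197 197 197 198 198 197 197 197 197 197 197 197 196 193 180 158
 149 161 166 161 153 147 143 137]
162 [204 203 203 203 204 203 203 202 202 202 202 202 201 201 200 196 182 156
 122  97  85  82  82  82  82  82]
200 [215 215 214 213 213 213 213 211 210 209 207 206 205 203 197 184 168 148
 133 132 134 117  91  81  79  78]
220 [214 215 213 212 211 211 212 211 209 208 207 206 205 203 197 185 168 147
 117  79  45  31  31  31  32  32]
310 [214 214 214 212 211 211 211 211 209 208 206 206 206 206 203 194 179 160
 140 121 107  89  79  78  80  80]
347 [201 201 201 201 201 202 201 202 202 202 201 202 202 201 202 201 196 181
 156 133 125 124 126 130 133 136]
351 [205 204 205 204 205 205 204 204 204 204 204 205 205 204 204 202 198 184
 165 160 175 184 188 190 188 179]
```

View pics/g6.png

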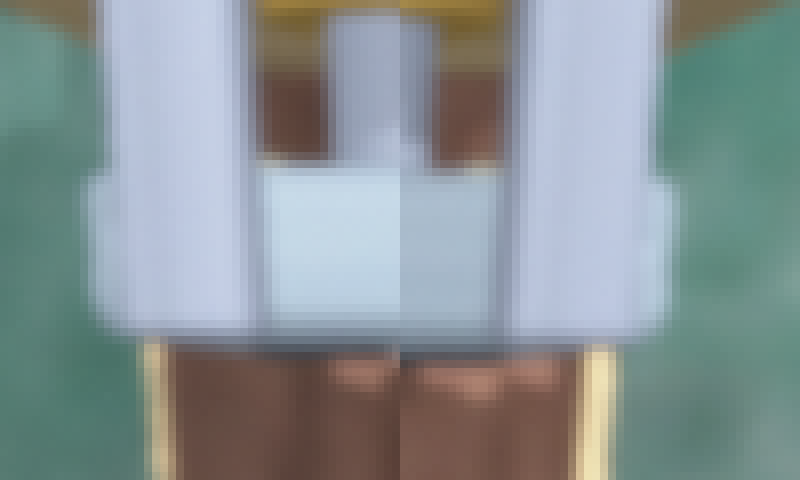

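Finger tips and the plate's front edge now coincide at row ~100.5 on both sides, i.e. half travel. I'll hold steady, then hand in.

```bash
python3 -m creep '[{"wx":0,"wy":0,"wz":0,"tx":0,"ty":0,"tz":0,"gripper":-1},{"wx":0,"wy":0,"wz":0,"tx":0,"ty":0,"tz":0,"gripper":-1},{"wx":0,"wy":0,"wz":0,"tx":0,"ty":0,"tz":0,"gripper":-1},{"wx":0,"wy":0,"wz":0,"tx":0,"ty":0,"tz":0,"gripper":-1},{"wx":0,"wy":0,"wz":0,"tx":0,"ty":0,"tz":0,"gripper":-1}]' && python3 -c "
from cell import env,get_obs
p=get_obs()['tool_pos'];print(p)
if abs(p[0]-.4345)<.0008: print(env.sign_off())"
```

```text
time_s: 12.78
tool_pos: [0.4345, 0.0129, 0.103]
tool_rot: [180.0, 0.3, 8.0]
force: [-15.0, -2.8, 9.8]
grip_width: 0.062
grasp_force: 50.0
[0.43446683 0.01291316 0.10296443]
the job is handed in; nothing more can be done
None
```

The housing is upright and square on the case, its back block holding the stop plate level with the gauge tips (about 12 mm, half travel) in a steady 50 N grip; the jar and tape roll were not touched, and the job was handed in at about 13 s.

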